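# Clear the clay extruder barrel

## Task

A hard, dried slug of clay is stuck in the upright steel barrel of the clay extruder. Take the slim pusher (metal rod, blue collar, wooden handle) out of its wooden block, push it straight down through the barrel so that the slug drops out of the bottom into the white tray, and let go with the pusher left standing in the barrel, its collar resting on the rim. Leave the fat wooden tamper where it is; it does not fit.

Things in the scene. Friction and masses are not known exactly. Their poses are not given: they have to be found in the camera images.
- pusher_grip (a point): Middle of the pusher's pale wooden handle (32 mm diameter, 64 mm long; its z is up). Below the handle: blue disc collar 76 mm wide, 8 mm thick, then a bare metal rod 26 mm wide, 80 mm long, foot bevelled. This point is 40 mm above the collar's underside, 120 mm above the foot. Loose, 0.25 kg, upright in a fixed dark wooden block 80 x 80 x 45 mm (hole 30 mm wide, 40 deep).
- barrel_mouth (a point): Centre of the steel barrel's upper rim, z up, 150 mm above the table. Fixed upright barrel: bore 50 mm, outside 60 mm, 70 mm long, open at both ends, its lower end 66 mm above the floor of a white tray (140 x 130 mm, walls 22 mm). Wooden posts 81 mm to either side along y, tops 125 mm above the table. Collar on the rim: the rod's foot is 10 mm out below.
- slug_center (a point): Centre of the stuck slug: reddish-brown cylinder 46 mm in diameter, 38 mm high, about 0.12 kg, upright in the bore, its top about 19 mm below the rim. Four small sprung catches 12 mm above the barrel's lower end hold it; a push of about 10 N (at most 20 N) starts it past them, then it rubs along lightly until its top is past them and it drops.
- tamper_center (a point): Bystander: a fat wooden tamper standing loose on the table, 120 mm high: head 64 mm in diameter and 55 mm high (too wide for the barrel), with a pale handle 32 mm in diameter above. This point is at its centre, 60 mm up. A blue cup (80 mm wide, 90 mm high) also stands near.
There are look-alikes about, which are no part of the job. Leave any orange look-alike of the part that bears pusher_grip alone.

How it is judged:
By the outcome, as a careful person would: the job done as asked, in the order asked, and still so for the second after the job is handed in, with the robot touching nothing.
It also fails if it takes over 40 s, if anything falls off the work surface, if the arm or the gripper's body presses on something with over 40 N, if the wrist force passes 120 N, or if a joint passes its speed limit or range.

## Robot

A 6-joint arm with a two-finger parallel gripper is mounted at the origin on the work surface. World frame = base frame: x ahead of the robot, y to its left, z up, the work surface at z = 0. Lengths are in m, angles in degrees, forces in N, time in s.
With the tool pointing down it reaches from about 0.35 to 0.875 m from the base axis. Payload 4.2 kg.
Tool frame: the origin (TCP) lies midway between the tips of the shut fingers; the grasp point (between the pads) lies 19 mm behind it; z points along the fingers, y is the line along which they close (so a half turn about z gives the same grasp; the last joint's range is limited). The gripper opens to 87 mm and grips with 3 to 60 N. Pads are 19 mm wide; open, the fingers measure 117 mm over their backs; the gripper's body (75 mm by 190 mm) begins 51 mm behind the grasp point.
Start: joints at [-51.99, 22.042, 0.453, 0, -68.411, -14.817], TCP at [0.246, -0.574, 0.223] pointing down, gripper open.
Joint ranges: [-179.83, 179.83], [-69.29, 118.12], [-61.27, 80.66], [-181.25, 117.63], [-171.15, -9.14], [-177.46, 177.46]. Speed limits (degrees/s): [159.86, 159.86, 180, 180, 180, 180].

## Interface

Orientations are given as a 3x3 rotation matrix whose columns are the frame's x, y, z axes.
In Python, from station import r, cams gives the robot as it stands.
- The arm moves only by the tool play_rows, never from a script. Its argument "commands" is text: rows parted by semicolons, each of 6 numbers parted by spaces: the shift along the world's x, y, z normalised to -1 to 1, where 1 is 30 mm, then the turn, a rotation vector about the world's x, y, z normalised to -1 to 1, where 1 is 0.15 rad. A call has 1 to 20 rows; each row shifts and turns the commanded pose from where the row before left it; what a row does not reach is not made up. A row lasts 1/10 s, in which the tool goes at most 50 mm and 8.59 degrees, less where a joint would pass 70% of its speed; a pose out of reach is approached as far as the arm can. A call with a number of a shift or a turn outside -1 to 1 is refused whole. A call with a gripper value outside its range is refused whole. "grip" is the finger opening in mm, from 0 to 87, set as the call begins (left out, the last holds). The fingers move at their own pace and stop on an object; the grip force is fixed at half the most. Time passes only in rows, so rows that do not move let the fingers close. It gives the time, the measured TCP pose, the force, the opening and the grip force at its end, in the units of the state.
- r.sense(): the state, without advancing time (a new reading comes with each control period).
- cams.capture(name): name is "scene" or "top" or "wrist"; returns (picture, depth): 420x560x3 uint8, blue, green, red; 420x560 float32, m along the optical axis (not along the pixel's ray), 0 where there is no reading.
- cams.camera_info(name): a dict with "mtx" (3x3 intrinsics, pixels), "k1" (the pictures are not rectified: a ray, as slopes to the right and down, at radius r is drawn at 1 + k1 r^2 times it, then the intrinsics apply), "R" (3x3) and "t" (3): a world point X has camera coordinates R X + t. Camera axes: x right, y down, z forward; pixel columns grow to the right and rows downward; lengths in m; the calibration is good to about 2 mm. A picture is of the moment at which its call begins: read the wrist's pose just before it. camera_info takes no time and is no camera call; for the wrist camera it gives the pose at the moment of the call.
- r.finish_job(): hands the job in; it is judged then, once.
The state is a dict: "time_s": time; "joints": joint angles; "joint_velocities": joint speeds; "effort": joint torques, N m; "tcp_pos": TCP position; "ee_rot": TCP orientation; "wrist_force": force on the tool from outside, world axes, zero at the start; "moment": the same for the moment, N m; "gripper_width": opening from 0.0 (shut) to 1.0 (fully open); "gripper_force": force on a finger pad.
Only numpy, scipy, OpenCV 4.12 (cv2) and the standard library are available. Lean on these libraries where they do the work, as an engineer would, in place of code of your own. Each camera call takes 0.05 s, during which the arm holds its last target. There are 200 camera calls.

## Working session

There is one attempt and no reset: what is moved stays moved. The work goes in short steps, Python scripts to look and compute and a tool call to move; the robot and the scene stay as the last step left them, time stands still between calls to the robot, and variables do not carry over. Pictures are saved under pics/ and viewed, at most 10 in all, crops included, and the job is handed in when it is done.

Besides the shell and the picture viewer there is one more tool, called after ">>>" as name(argument=value, ...), one argument or row to a line, values as JSON. play_rows: Moves the arm, as the interface text tells. Scaled input: -1 to 1 covers 30 mm each way for a shift and 0.15 rad each way for a turn. Its arguments: {"type":"object","properties":{"commands":{"type":"string"},"grip":{"type":"number"}},"required":["commands"]}

```bash
ls; mkdir -p pics
python3 - <<'E'
from station import r,cams
import cv2,numpy as np
s=r.sense();print(s['time_s'],s['tcp_pos'],s['ee_rot'],s['gripper_width'])
for n in('scene','top'):
    p,d=cams.capture(n);cv2.imwrite(f'pics/{n}0.png',p);np.save(f'pics/{n}0.npy',d)
    i=cams.camera_info(n);print(n,i['k1'],np.round(i['mtx'],1).tolist(),np.round(-np.array(i['R']).T@i['t'],3),np.round(i['R'],2).tolist())
E
```

```text
pics
0.0 [ 0.24593437 -0.57390946  0.2214551 ] [[-9.19243632e-01 -3.93687982e-01 -9.58358891e-04]
 [-3.93689135e-01  9.19241513e-01  1.97631584e-03]
 [ 1.02911484e-04  2.19401123e-03 -9.99997588e-01]] 0.9948178267407959
scene -0.04388670626352017 [[488.0, 0.0, 287.2], [0.0, 488.0, 202.9], [0.0, 0.0, 1.0]] [ 0.912 -0.551  0.796] [[0.82, 0.57, -0.02], [0.37, -0.56, -0.74], [-0.43, 0.6, -0.67]]
top -0.16299531776701567 [[527.0, 0.0, 281.5], [0.0, 527.0, 203.6], [0.0, 0.0, 1.0]] [0.392 0.063 1.219] [[0.02, -1.0, 0.03], [-1.0, -0.02, -0.09], [0.09, -0.02, -1.0]]
```

View pics/scene0.png

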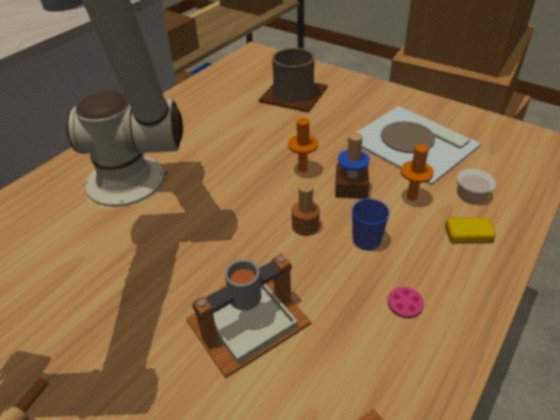

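View pics/top0.png

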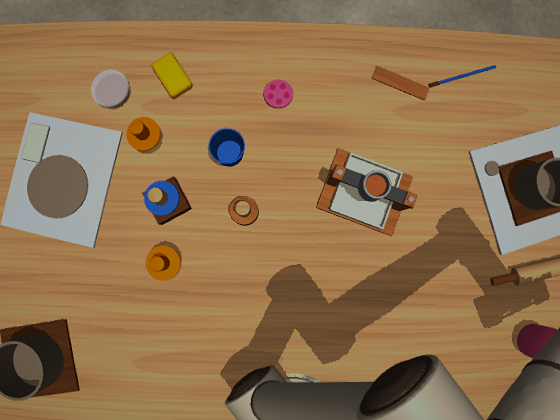

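The scene view shows the pusher (blue collar at 353,158, handle 355,145), the barrel (243,270), the tamper (305,210) and the cup (369,225). In the top view the same things are at pusher (162,198), barrel (376,184), tamper (243,210) and cup (227,147), with orange look-alikes at (144,133) and (163,262).

```bash
cat > h.py <<'E'
import numpy as np,cv2
from scipy.optimize import least_squares
def dist(i): return np.array([i['k1'],0,0,0,0.])
def slopes(i,uv):
    return cv2.undistortPoints(np.array(uv,float).reshape(-1,1,2),np.array(i['mtx']),dist(i)).reshape(-1,2)
def plane(i,uv,z):
    R=np.array(i['R']);c=-R.T@i['t'];s=slopes(i,uv);d=np.c_[s,np.ones(len(s))]@R
    return c+d*((z-c[2])/d[:,2])[:,None]
def cloud(i,d):
    v,u=np.nonzero(d>0);z=d[v,u];s=slopes(i,np.c_[u,v]);R=np.array(i['R'])
    return (np.c_[s*z[:,None],z]-i['t'])@R,u,v
def circ(p,r=None):
    f=lambda q:np.hypot(p[:,0]-q[0],p[:,1]-q[1])-(r or q[2])
    return least_squares(f,[*p[:,:2].mean(0),.03],loss='soft_l1',f_scale=.001).x
E
python3 - <<'E'
from station import cams
from h import *
for n in('scene','top'):
    i=cams.camera_info(n);im=cv2.imread(f'pics/{n}0.png');d=np.load(f'pics/{n}0.npy');P,u,v=cloud(i,d)
    hsv=cv2.cvtColor(im,cv2.COLOR_BGR2HSV)
    seeds={'pusher':[(353,155),(162,198)],'barrel':[(243,272),(376,184)],'tamper':[(305,195),(243,210)],'cup':[(369,210),(227,147)]}
    zs={'pusher':.1,'barrel':.15,'tamper':.115,'cup':.09}
    for k,s in seeds.items():
        c=plane(i,[s[n=='top']],zs[k])[0]
        near=np.hypot(P[:,0]-c[0],P[:,1]-c[1])<.06
        z=P[near,2];hi=np.percentile(z,99.5)
        h,e=np.histogram(z,np.arange(0,.2,.01));print(n,k,c.round(3),'hi',hi.round(3),h.tolist())
        top=P[near&(P[:,2]>hi-.01)];print('   top mean',top.mean(0).round(4),'mid',((top.max(0)+top.min(0))/2).round(4),'ext',np.ptp(top,axis=0).round(3),len(top))
    # collar by color, convex contour fit ellipse
    m=cv2.inRange(hsv,(100,150,60),(125,255,255))
    cs,_=cv2.findContours(m,cv2.RETR_EXTERNAL,cv2.CHAIN_APPROX_NONE)
    for c in cs:
        if cv2.contourArea(c)>150:
            hl=cv2.convexHull(c);el=cv2.fitEllipse(hl);print('  blue',np.round(el[0],1),np.round(el[1],1),'z.093->',plane(i,[el[0]],.093)[0].round(4),'z.089',plane(i,[el[0]],.089)[0].round(4))
big=[cv2.resize(cv2.imread('pics/scene0.png')[120:210,310:400],(400,400),interpolation=2),cv2.resize(cv2.imread('pics/top0.png')[150:240,120:210],(400,400),interpolation=2)]
cv2.imwrite('pics/crop.png',np.hstack(big))
E
```

```text
scene pusher [0.499 0.298 0.1  ] hi 0.158 [366, 105, 104, 107, 540, 39, 21, 0, 33, 394, 44, 45, 54, 47, 51, 106, 0, 0, 0]
   top mean [0.5041 0.2917 0.1555] mid [0.5036 0.2958 0.1541] ext [0.03  0.035 0.011] 116
scene barrel [ 0.534 -0.159  0.15 ] hi 0.153 [0, 2133, 13, 8, 0, 0, 0, 0, 84, 105, 129, 520, 268, 493, 271, 198, 0, 0, 0]
   top mean [ 0.5343 -0.1619  0.149 ] mid [ 0.533  -0.1607  0.1482] ext [0.06  0.06  0.011] 411
scene tamper [0.492 0.1   0.115] hi 0.123 [985, 84, 91, 89, 91, 320, 47, 47, 49, 45, 51, 60, 101, 0, 0, 0, 0, 0, 0]
   top mean [0.4833 0.1157 0.1204] mid [0.4815 0.1171 0.1189] ext [0.032 0.033 0.011] 144
scene cup [0.615 0.159 0.09 ] hi 0.093 [813, 79, 99, 148, 178, 200, 212, 240, 254, 131, 0, 0, 0, 0, 0, 0, 0, 0, 0]
   top mean [0.6193 0.1582 0.0886] mid [0.6195 0.1578 0.0886] ext [0.08  0.08  0.011] 316
  blue [370.2 213.4] [24.3 33.6] z.093-> [0.6234 0.1478 0.093 ] z.089 [0.6217 0.1518 0.089 ]
  blue [353.2 159.3] [18.8 29.6] z.093-> [0.5032 0.2919 0.093 ] z.089 [0.5009 0.2967 0.089 ]
top pusher [0.498 0.291 0.1  ] hi 0.158 [200, 34, 32, 56, 350, 1, 0, 0, 1
[... 221 characters left out ...]
 286, 172, 196, 40, 0, 0, 0]
   top mean [ 0.5311 -0.1604  0.1478] mid [ 0.5312 -0.1598  0.1482] ext [0.059 0.057 0.012] 223
top tamper [0.474 0.116 0.115] hi 0.122 [392, 6, 4, 7, 42, 400, 3, 6, 7, 3, 5, 144, 34, 0, 0, 0, 0, 0, 0]
   top mean [0.4787 0.1177 0.1182] mid [0.4783 0.1182 0.1182] ext [0.03  0.03  0.012] 178
top cup [0.613 0.156 0.09 ] hi 0.091 [667, 46, 61, 46, 71, 69, 73, 62, 181, 29, 0, 0, 0, 0, 0, 0, 0, 0, 0]
   top mean [0.6195 0.159  0.0872] mid [0.6167 0.158  0.0871] ext [0.078 0.079 0.012] 200
  blue [161.3 197.8] [34.2 34.7] z.093-> [0.4986 0.2942 0.093 ] z.089 [0.499 0.295 0.089]
  blue [226.5 146.1] [35.5 35.7] z.093-> [0.6141 0.1565 0.093 ] z.089 [0.6149 0.1569 0.089 ]
```

View pics/crop.png

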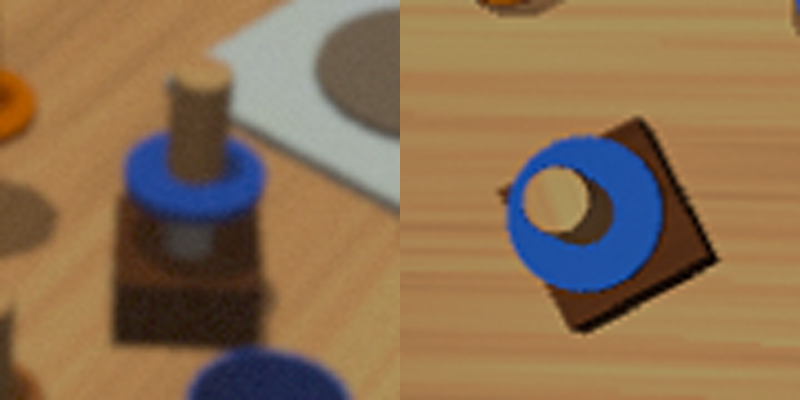

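Pusher stands upright at about (0.501, 0.294) and the barrel mouth is at about (0.532, −0.160). I'll move above the pusher and refine with the wrist camera.

>>> play_rows(
  commands="0.3 1 0.5 0 0 0;0.3 1 0.5 0 0 0;0.3 1 0.3 0 0 0;0.3 1 0 0 0 0;0.3 1 0 0 0 0;0.3 1 0 0 0 0;0.3 1 0 0 0 0;0.3 1 0 0 0 0;0.3 1 0 0 0 0;0.3 1 0 0 0 0;0.3 1 0 0 0 0;0.3 1 0 0 0 0;0.3 1 0 0 0 0;0.3 1 0 0 0 0;0.3 1 0 0 0 0;0.3 1 0 0 0 0;0.3 1 0 0 0 0;0.3 1 0 0 0 0;0.3 1 0 0 0 0;0.3 1 0 0 0 0",
  grip=87,
)

```text
time_s: 2.1
tcp_pos: [0.426, 0.0268, 0.2613]
ee_rot: [[-0.919, -0.394, -0.0], [-0.394, 0.919, 0.0], [0.0, 0.0, -1.0]]
wrist_force: [0.6, 0.2, 0.1]
gripper_width: 1.001
gripper_force: 0.0
```

>>> play_rows(
  commands="0.3 1 0 0 0 0;0.3 1 0 0 0 0;0.3 1 0 0 0 0;0.3 1 0 0 0 0;0.3 1 0 0 0 0;0.3 1 0 0 0 0;0.3 1 0 0 0 0;0.2 1 0 0 0 0;0.2 0.9 0 0 0 0;0 0 0 0 0 0;0 0 0 0 0 0;0 0 0 0 0 0",
)

```text
time_s: 3.3
tcp_pos: [0.5008, 0.2917, 0.2613]
ee_rot: [[-0.919, -0.393, -0.001], [-0.393, 0.919, -0.001], [0.001, -0.0, -1.0]]
wrist_force: [0.4, -0.3, -0.1]
gripper_width: 1.003
gripper_force: 0.0
```

Run:
```python
from station import r,cams
from h import *
s=r.sense();print(s['time_s'],s['tcp_pos'],s['ee_rot'],s['wrist_force'])
i=cams.camera_info('wrist');p,d=cams.capture('wrist');cv2.imwrite('pics/w0.png',p)
P,u,v=cloud(i,d)
near=np.hypot(P[:,0]-.501,P[:,1]-.294)<.06
for a,b in((.15,.165),(.085,.098)):
    q=P[near&(P[:,2]>a)&(P[:,2]<b)]
    if len(q):print(a,len(q),q.mean(0).round(4),((q.max(0)+q.min(0))/2).round(4),np.ptp(q,axis=0).round(3))
hsv=cv2.cvtColor(p,cv2.COLOR_BGR2HSV);m=cv2.inRange(hsv,(100,150,60),(125,255,255))
for c in cv2.findContours(m,0,1)[0]:
    if cv2.contourArea(c)>300:
        el=cv2.fitEllipse(cv2.convexHull(c));print(np.round(el[0],1),np.round(el[1],1),plane(i,[el[0]],.093)[0].round(4))
```

```text
3.3 [0.5008098  0.29173578 0.26134632] [[-9.19352269e-01 -3.93434807e-01 -6.77243715e-04]
 [-3.93434474e-01  9.19352481e-01 -5.75141848e-04]
 [ 8.48906512e-04 -2.62306938e-04 -9.99999605e-01]] [ 0.35717474 -0.28504171 -0.10297068]
0.15 1139 [0.5007 0.2948 0.1571] [0.5015 0.2954 0.1549] [0.031 0.031 0.009]
0.085 2985 [0.4958 0.2925 0.0935] [0.5019 0.2955 0.0913] [0.076 0.076 0.013]
[126.7 237.5] [73.4 95.3] [0.6051 0.165  0.093 ]
[283.1 194.3] [72.  72.7] [0.5    0.2949 0.093 ]
```

View pics/w0.png

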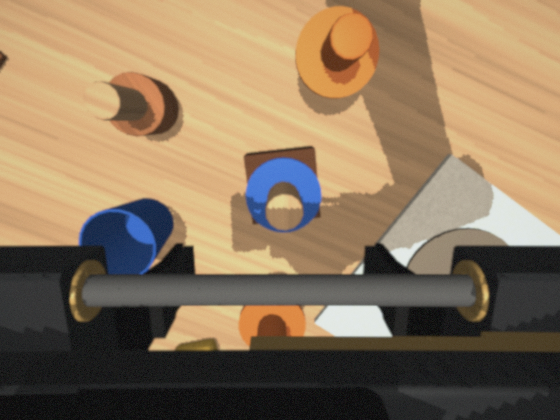

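The wrist view shows the pusher's collar at (283,195) and handle at (284,210), centred and clear of neighbours. The collar fix is (0.501, 0.295).

>>> play_rows(
  commands="0 0.1 -0.6 0 0 0;0 0 -0.6 0 0 0;0 0 -0.6 0 0 0;0 0 -0.6 0 0 0;0 0 -0.6 0 0 0;0 0 -0.6 0 0 0;0 0 -0.5 0 0 0;0 0 -0.5 0 0 0;0 0 -0.4 0 0 0;0 0 -0.1 0 0 0;0 0 0 0 0 0",
)

```text
time_s: 4.45
tcp_pos: [0.5012, 0.2951, 0.1085]
ee_rot: [[-0.919, -0.394, -0.0], [-0.394, 0.919, -0.0], [0.0, -0.0, -1.0]]
wrist_force: [1.1, 1.3, 0.0]
gripper_width: 0.999
gripper_force: 0.0
```

>>> play_rows(
  commands="0 0 0 0 0 0;0 0 0 0 0 0;0 0 0 0 0 0;0 0 0 0 0 0;0 0 0 0 0 0;0 0 0 0 0 0;0 0 0 0 0 0;0 0 0 0 0 0",
  grip=20,
)

```text
time_s: 5.25
tcp_pos: [0.5011, 0.2956, 0.1085]
ee_rot: [[-0.919, -0.394, -0.0], [-0.394, 0.919, 0.0], [0.0, 0.0, -1.0]]
wrist_force: [1.1, -1.0, 0.2]
gripper_width: 0.362
gripper_force: 30.1
```

>>> play_rows(
  commands="0 0 0.2 0 0 0;0 0 0.3 0 0 0;0 0 0.4 0 0 0;0 0 0.5 0 0 0;0 0 0.6 0 0 0;0 0 0.6 0 0 0;0 0 0.6 0 0 0;0 0 0.6 0 0 0;0 0 0.6 0 0 0;0 0 0.6 0 0 0;0 0 0.6 0 0 0;0 0 0.4 0 0 0;0 0 0 0 0 0",
)

```text
time_s: 6.55
tcp_pos: [0.5019, 0.296, 0.2912]
ee_rot: [[-0.919, -0.394, 0.004], [-0.394, 0.919, 0.003], [-0.005, 0.001, -1.0]]
wrist_force: [0.9, 0.1, -2.0]
gripper_width: 0.359
gripper_force: 30.0
```

>>> play_rows(
  commands="0 -0.5 0 0 0 0;0.1 -0.8 0 0 0 0;0.1 -0.9 0 0 0 0;0.1 -0.9 0 0 0 0;0.1 -0.9 0 0 0 0;0.1 -0.9 0 0 0 0;0.1 -0.9 0 0 0 0;0.1 -0.9 0 0 0 0;0.1 -0.9 0 0 0 0;0.1 -0.9 0 0 0 0;0 -0.9 0 0 0 0;0 -0.9 0 0 0 0;0 -0.9 0 0 0 0;0 -0.9 0 0 0 0;0 -0.8 0 0 0 0;0 -0.4 0 0 0 0;0 0 0 0 0 0;0 0 0 0 0 0",
)

```text
time_s: 8.35
tcp_pos: [0.5277, -0.1035, 0.288]
ee_rot: [[-0.919, -0.393, -0.001], [-0.393, 0.919, 0.0], [0.001, 0.001, -1.0]]
wrist_force: [0.4, -0.2, -3.0]
gripper_width: 0.361
gripper_force: 30.0
```

Run:
```python
from station import r,cams
from h import *
s=r.sense();print(s['time_s'],s['tcp_pos'],s['wrist_force'])
ims=[]
for n in('wrist','scene','top'):
    i=cams.camera_info(n);p,d=cams.capture(n);cv2.imwrite(f'pics/{n}1.png',p);P,u,v=cloud(i,d)
    near=np.hypot(P[:,0]-.532,P[:,1]+.16)<.045
    q=P[near&(P[:,2]>.142)&(P[:,2]<.155)]
    if len(q)>20:print(n,len(q),q.mean(0).round(4),((q.max(0)+q.min(0))/2).round(4),np.ptp(q,axis=0).round(3),circ(q).round(4))
    t=s['tcp_pos'];near=np.hypot(P[:,0]-t[0],P[:,1]-t[1])<.042
    for a,b,nm in((.27,.282,'collar'),(.185,.255,'rod')):
        q=P[near&(P[:,2]>a)&(P[:,2]<b)]
        if len(q)>20:print('  ',nm,len(q),((q.max(0)+q.min(0))/2).round(4),np.ptp(q,axis=0).round(3),q[:,2].min())
a=cv2.imread('pics/wrist1.png');b=cv2.imread('pics/scene1.png')
cv2.imwrite('pics/c1.png',np.hstack([cv2.resize(a,(400,300)),cv2.resize(b[80:350,130:370],(400,450))[:300*1+150][:450] [:300] if 0 else cv2.resize(b[80:350,100:460],(400,300))]))
```

```text
8.35 [ 0.5276839  -0.10345557  0.28795276] [ 0.41694527 -0.2411925  -2.96483792]
wrist 1027 [ 0.5309 -0.1662  0.1492] [ 0.5333 -0.161   0.1476] [0.06  0.058 0.011] [ 0.5324 -0.1604  0.027 ]
   collar 6427 [ 0.5215 -0.1046  0.276 ] [0.062 0.075 0.012] 0.27005446924849985
scene 426 [ 0.534  -0.1615  0.1487] [ 0.5337 -0.1608  0.1483] [0.061 0.06  0.013] [ 0.5342 -0.1615  0.0273]
   collar 850 [ 0.5287 -0.1031  0.2757] [0.076 0.077 0.011] 0.2700325405716676
   rod 322 [ 0.5308 -0.1051  0.2147] [0.023 0.023 0.052] 0.18856118404800062
top 67 [ 0.5103 -0.1701  0.1481] [ 0.5146 -0.1676  0.1482] [0.026 0.042 0.009] [ 0.5308 -0.1594  0.0276]
   collar 66 [ 0.5066 -0.1007  0.2731] [0.032 0.069 0.006] 0.2700254937616056
```

View pics/c1.png

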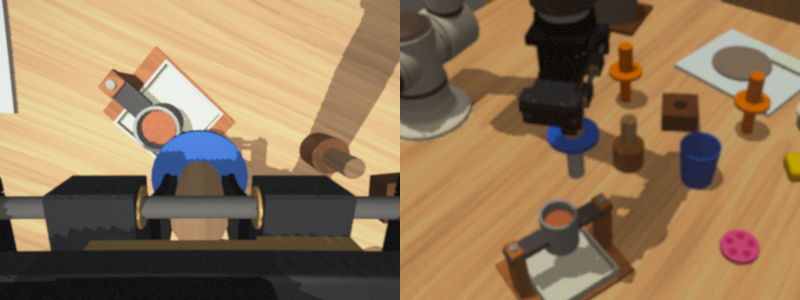

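The pusher is held upright (wrist crop: collar at 200,165, barrel mouth at 158,127) and the scene crop shows the empty block and the rod hanging straight. The mouth is at (0.5325, −0.1607).

>>> play_rows(
  commands="0.1 -0.4 0 0 0 0;0.06 -0.6 0 0 0 0;0 -0.6 0 0 0 0;0 -0.3 0 0 0 0;0 0 0 0 0 0;0 0 0 0 0 0;0 0 0 0 0 0",
)

```text
time_s: 9.2
tcp_pos: [0.533, -0.1599, 0.2886]
ee_rot: [[-0.919, -0.394, 0.0], [-0.394, 0.919, 0.0], [-0.0, 0.0, -1.0]]
wrist_force: [-0.7, -1.1, -3.7]
gripper_width: 0.365
gripper_force: 30.0
```

>>> play_rows(
  commands="0 0 -0.3 0 0 0;0 0 -0.4 0 0 0;0 0 -0.4 0 0 0;0 0 -0.3 0 0 0;0 0 -0.2 0 0 0;0 0 0 0 0 0;0 0 0 0 0 0",
)

```text
time_s: 9.9
tcp_pos: [0.5332, -0.1606, 0.2407]
ee_rot: [[-0.919, -0.394, 0.0], [-0.394, 0.919, -0.0], [-0.0, -0.0, -1.0]]
wrist_force: [0.2, 0.4, -3.1]
gripper_width: 0.359
gripper_force: 30.0
```

Foot is now inside the mouth. Next I push slowly.

>>> play_rows(
  commands="0 0 -0.1 0 0 0;0 0 -0.1 0 0 0;0 0 -0.1 0 0 0;0 0 -0.1 0 0 0;0 0 -0.1 0 0 0;0 0 -0.1 0 0 0;0 0 -0.1 0 0 0;0 0 0 0 0 0",
)

```text
time_s: 10.7
tcp_pos: [0.5342, -0.1607, 0.2204]
ee_rot: [[-0.919, -0.394, 0.004], [-0.394, 0.919, -0.001], [-0.003, -0.002, -1.0]]
wrist_force: [1.4, -1.4, 0.7]
gripper_width: 0.361
gripper_force: 30.0
```

>>> play_rows(
  commands="0 0 -0.1 0 0 0;0 0 -0.1 0 0 0;0 0 -0.1 0 0 0;0 0 -0.1 0 0 0;0 0 -0.1 0 0 0;0 0 -0.1 0 0 0;0 0 -0.1 0 0 0;0 0 0 0 0 0",
)

```text
time_s: 11.5
tcp_pos: [0.5323, -0.1603, 0.1972]
ee_rot: [[-0.919, -0.394, -0.002], [-0.394, 0.919, 0.001], [0.002, 0.001, -1.0]]
wrist_force: [1.4, -0.6, -0.6]
gripper_width: 0.36
gripper_force: 30.0
```

>>> play_rows(
  commands="0 0 -0.1 0 0 0;0 0 -0.1 0 0 0;0 0 -0.1 0 0 0;0 0 -0.1 0 0 0;0 0 -0.1 0 0 0;0 0 -0.1 0 0 0;0 0 0 0 0 0;0 0 0 0 0 0",
)

```text
time_s: 12.3
tcp_pos: [0.533, -0.1605, 0.1806]
ee_rot: [[-0.919, -0.394, -0.0], [-0.394, 0.919, -0.0], [0.0, -0.0, -1.0]]
wrist_force: [0.8, -0.2, -2.0]
gripper_width: 0.364
gripper_force: 30.0
```

Run:
```python
from station import r,cams
from h import *
s=r.sense();print(s['time_s'],s['tcp_pos'],s['wrist_force'])
i=cams.camera_info('scene');p,d=cams.capture('scene');P,u,v=cloud(i,d)
near=np.hypot(P[:,0]-.5325,P[:,1]+.1605)<.045
q=P[near&(P[:,2]>.135)&(P[:,2]<.18)];print(np.histogram(q[:,2],np.arange(.135,.18,.003)))
cv2.imwrite('pics/s2.png',cv2.resize(p[190:380,150:350],(800,600)[:1]+(600,) if 0 else (632,600)))
```

```text
12.3 [ 0.53298692 -0.16047863  0.18055589] [ 0.80250301 -0.21081937 -2.02618796]
(array([ 39,  33,  32,  17,   4,   0,   0,  21,  38, 130, 456,  32,   5,
         4]), array([0.135, 0.138, 0.141, 0.144, 0.147, 0.15 , 0.153, 0.156, 0.159,
       0.162, 0.165, 0.168, 0.171, 0.174, 0.177]))
```

View pics/s2.png

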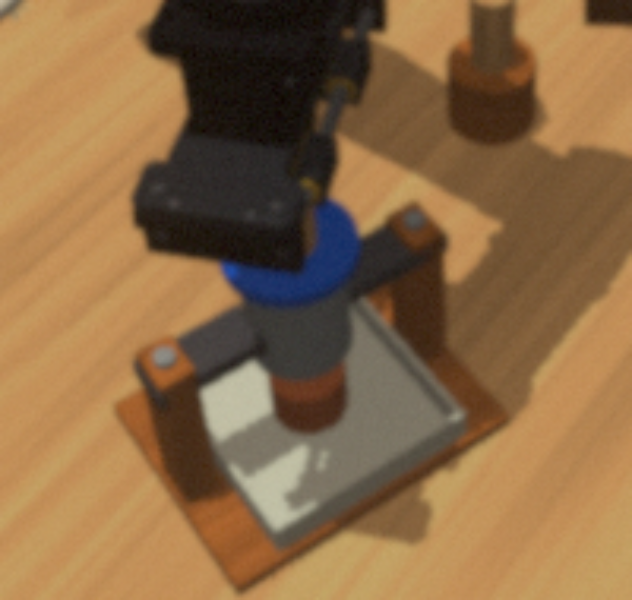

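The slug (310,395 in the crop) has come out of the barrel into the tray; the collar is about 7 mm above the rim. I lower the rest gently.

>>> play_rows(
  commands="0 0 -0.06 0 0 0;0 0 -0.06 0 0 0;0 0 -0.04 0 0 0;0 0 -0.03 0 0 0;0 0 0 0 0 0;0 0 0 0 0 0",
)

```text
time_s: 12.95
tcp_pos: [0.533, -0.1605, 0.1748]
ee_rot: [[-0.919, -0.394, -0.0], [-0.394, 0.919, -0.0], [0.0, -0.0, -1.0]]
wrist_force: [0.2, 0.0, -2.3]
gripper_width: 0.361
gripper_force: 30.0
```

>>> play_rows(
  commands="0 0 -0.02 0 0 0;0 0 -0.02 0 0 0;0 0 -0.02 0 0 0;0 0 0 0 0 0;0 0 0 0 0 0",
)

```text
time_s: 13.45
tcp_pos: [0.533, -0.1605, 0.1736]
ee_rot: [[-0.919, -0.394, 0.0], [-0.394, 0.919, -0.0], [-0.0, -0.0, -1.0]]
wrist_force: [-2.5, 1.8, 1.9]
gripper_width: 0.364
gripper_force: 30.0
```

Contact was at the expected height. Release and retreat straight up.

>>> play_rows(
  commands="0 0 0 0 0 0;0 0 0 0 0 0;0 0 0 0 0 0;0 0 0 0 0 0;0 0 0 0 0 0;0 0 0 0 0 0;0 0 0 0 0 0;0 0 0 0 0 0;0 0 0.2 0 0 0;0 0 0.4 0 0 0;0 0 0.6 0 0 0;0 0 0.6 0 0 0;0 0 0.6 0 0 0;0 0 0.6 0 0 0;0 0 0.6 0 0 0;0 0 0.4 0 0 0;0 0 0 0 0 0;0 0 0 0 0 0",
  grip=87,
)

```text
time_s: 15.25
tcp_pos: [0.5327, -0.1603, 0.2929]
ee_rot: [[-0.919, -0.394, -0.0], [-0.394, 0.919, 0.001], [-0.0, 0.001, -1.0]]
wrist_force: [0.1, -0.1, -0.7]
gripper_width: 0.998
gripper_force: 0.0
```

Run:
```python
from station import r,cams
from h import *
s=r.sense();print(s['time_s'],s['tcp_pos'],s['wrist_force'])
i=cams.camera_info('scene');p,d=cams.capture('scene');P,u,v=cloud(i,d)
near=np.hypot(P[:,0]-.5325,P[:,1]+.1605)<.045
q=P[near&(P[:,2]>.13)&(P[:,2]<.235)];print(np.histogram(q[:,2],np.arange(.13,.235,.005)))
hsv=cv2.cvtColor(p,cv2.COLOR_BGR2HSV)
for a,b in((.152,.163),(.215,.23)):
    k=q[(q[:,2]>a)&(q[:,2]<b)];print(k.mean(0).round(4),((k.max(0)+k.min(0))/2).round(4),np.ptp(k,axis=0).round(3))
cv2.imwrite('pics/s3.png',cv2.resize(p[170:380,150:350],(571,600)))
```

```text
15.25 [ 0.5327016  -0.16031626  0.29285221] [ 0.11854449 -0.14065851 -0.74584611]
(array([ 57,  39,   1,   2,  60, 669, 244,  28,  40,  36,  38,  36,  37,
        44,  42,  36,  41,  44, 225,   7]), array([0.13 , 0.135, 0.14 , 0.145, 0.15 , 0.155, 0.16 , 0.165, 0.17 ,
       0.175, 0.18 , 0.185, 0.19 , 0.195, 0.2  , 0.205, 0.21 , 0.215,
       0.22 , 0.225, 0.23 ]))
[ 0.5404 -0.1682  0.1589] [ 0.5335 -0.1605  0.1575] [0.077 0.078 0.011]
[ 0.5358 -0.1632  0.2221] [ 0.5341 -0.1617  0.2206] [0.03  0.03  0.011]
```

View pics/s3.png

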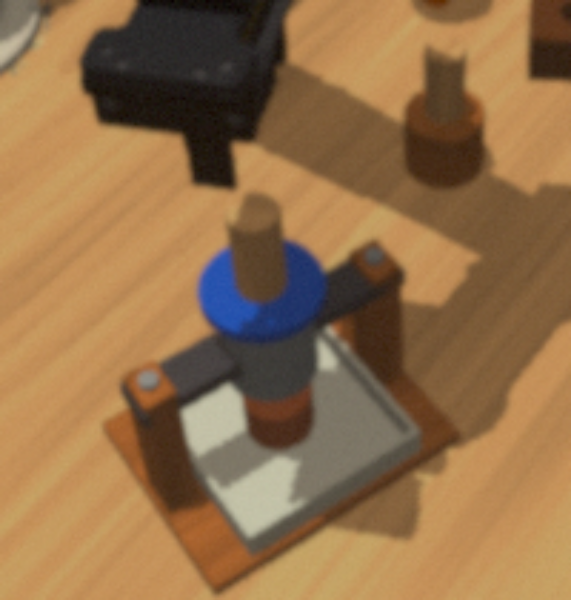

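Collar sits level on the rim (262,290) with the pusher upright, and the slug is at (280,420). I'll confirm by depth that it stands on the tray floor, then hand in.

Run:
```python
from station import r,cams
from h import *
i=cams.camera_info('scene');p,d=cams.capture('scene');P,u,v=cloud(i,d)
hsv=cv2.cvtColor(p,cv2.COLOR_BGR2HSV)[v,u]
m=(abs(u-247)<10)&(v>300)&(v<335)&((hsv[:,0]<14)&(hsv[:,1]>110))&(np.hypot(P[:,0]-.533,P[:,1]+.16)<.035)
q=P[m];print(len(q),q.min(0),q.max(0))
if len(q)>30 and q[:,2].min()<.024: print(r.finish_job())
```

```text
301 [ 0.52644231 -0.18456621  0.02158475] [ 0.5608831  -0.14997606  0.08455149]
the job is handed in; nothing more can be done
None
```

The pusher is standing in the barrel with its collar on the rim, the slug is down in the white tray, and the job is handed in at about 15 s; the verdict wasn't shown to me.

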